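# Clamp the thick soap bar in the stamping jig

### The job

Load the shortest and tallest of the three loose soap bars into the wooden stamping jig: draw the sprung curved arm back (the bar itself, held above the low steel fence, can push its round head), set the bar flat on the board between the two dark lines with a short end against the fence, and let go, so that the arm's head presses it flush against the fence.

Things in the scene. Friction and masses are not known exactly. Their poses are not given: they have to be found in the camera images.
- thick_bar: Soap bar to load: cream block 51 (own x) x 58 (own y, long axis) x 34 mm high, 0.1 kg; the other two bars are 51 x 72 x 27 mm, one of them cream too. Origin: centre of its underside, z up. Starts flat on the worktop, long axis within 0.55 rad of the robot's forward direction. Gripped across its 51 mm width, its short ends stay free for fence and arm.
- jig: Fixed wooden board 160 (x) x 240 (y) mm, top at z = 15 mm, yaw within 0.3 rad. Origin: centre of its underside, on the worktop; x points to the fence, away from the robot. Steel fence: strip along y, inner face x = 45, outer x = 65, y = -95 to 95, top z = 27 mm. Dark lines along x at y = -45 and 45. A clamped bar's long axis lies along x, its centre at x = 16, y = 0 mm.
- press_arm (a joint): Hinge of the sprung curved steel arm (rad): 0 at rest, grows as the head is drawn back from the fence, 0.45 at most, 0.2 with the bar clamped. Vertical axis at jig x = -12, y = 95 mm; post 34 mm high above the board; arm lies on the side away from the fence. Spring force at the head 2 N at rest, 3.5 N clamped, 4 N at 0.28 rad; damped return.
- press_head (a point): Centre of the arm's round grey head, an upright cylinder, 20 mm across, from 2 to 34 mm above the board. At rest at jig x = -5, y = 0, z = 33 mm: its pressing side leaves 40 mm to the fence, too little for the 58 mm bar, so the bar must push it back towards -x by over 18 mm before it fits down behind the fence.
Not all that is in view belongs to the job. What is shaped like the thick_bar but blue is not meant.

How it is judged:
On the way:
1. the sprung arm is drawn back (value of joint press_arm above 0.14 rad), for 0.2 s.
At the end, for the whole second after the job is handed in: The thick bar rests flat on the board (5 mm, 7 degrees), a short end against the fence (6 mm) and square to it (8.5 degrees), its centre within 20 mm of the middle between the lines; the sprung arm is held back by it (0.13 to 0.27 rad) (x of thick_bar in the frame of jig between 0.01 and 0.022 m and y of thick_bar in the frame of jig between -0.02 and 0.02 m and z of thick_bar in the frame of jig between 0.01 and 0.02 m and angle between the y axis of thick_bar and the x axis of jig, either way round below 0.15 rad and angle between thick_bar's own z axis and vertical below 0.12 rad and value of joint press_arm between 0.13 and 0.27 rad and linear speed of thick_bar below 0.01 m/s); the robot touches nothing.
It also fails if it takes over 35 s, if anything falls off the work surface, if the arm or the gripper's body presses on something with over 40 N, if the wrist force passes 120 N, or if a joint passes its speed limit or range.

### The arm

A 7-joint arm with a two-finger parallel gripper is mounted at the origin on a cart in front of the work surface, level with it; the furniture and walls round the work are solid. World frame = base frame: x ahead of the robot, y to its left, z up, the work surface at z = 0. Lengths are in m, angles in rad, forces in N, time in s.
With the tool pointing down it reaches from about 0.425 to 0.875 m from the base axis. Payload 4.7 kg.
Tool frame: the origin (TCP) lies between the finger pads; the fingertips stand 14 mm ahead of it and the grasp point (between the pads) lies 5 mm behind it; z points along the fingers, y is the line along which they close (so a half turn about z gives the same grasp; the last joint's range is limited). The gripper opens to 87 mm and grips with 3 to 60 N. Pads are 19 mm wide; open, the fingers measure 117 mm over their backs; the gripper's body (75 mm by 190 mm) begins 51 mm behind the grasp point.
Start: joints at [-1.112, 0.321, -0.07, 1.45, 0.023, 1.371, -0.057], TCP at [0.28, 0.587, 0.237] pointing down, gripper open.
Joint ranges: [-2.86, 2.86], [-0.3, 2.09], [-1.38, 1.24], [0.06, 2.45], [-1.56, 4.7], [0.09, 2.05], [-2.69, 2.69]. Speed limits (rad/s): [2.57, 2.57, 3.14, 3.14, 3.14, 3.14, 3.14].

### API

Orientations are given as a rotation vector (axis times angle).
In Python, from bench import ctrl gives the robot as it stands.
- The arm moves only by the tool step_arm, never from a script. Its argument "commands" is a list of rows, each an object with "travel": the shift along the tool's x, y, z in m, a list of three; "turn": the turn, a rotation vector about the tool's x, y, z in degrees, a list of three. A call has 1 to 5 rows; each row is the pose to reach, as a shift and turn from the pose commanded when the call began, along the tool's axes at that moment; what a row does not reach only later rows make up. A row lasts 1/10 s, in which the tool goes at most 50 mm and 8.59 degrees, less where a joint would pass 70% of its speed; a pose out of reach is approached as far as the arm can. A call with a gripper value outside its range is refused whole. "gripper" is the opening, from 0 (shut) to 1 (fully open), set as the call begins (left out, the last holds). The fingers move at their own pace and stop on an object; "force" is the grip in N (left out, the last holds). Time passes only in rows, so rows that repeat a pose let the fingers close. It gives the time, the measured TCP pose, the force, the opening and the grip force at its end, in the units of the state.
- ctrl.get_state(): the state, without advancing time (a new reading comes with each control period).
- ctrl.get_image(name): name is "scene" or "side" or "wrist"; returns the picture (420x560x3 uint8, red, green, blue); there is no depth.
- ctrl.camera_model(name): a dict with "fx", "fy", "cx", "cy" (pixels), "R" (3x3) and "t" (3): a world point X has camera coordinates R X + t; the wrist camera has in their place "T_tool_cam" (4x4, takes a point from camera to tool coordinates, whose origin is the TCP and whose axes are the flange's). Camera axes: x right, y down, z forward; pixel columns grow to the right and rows downward; lengths in m; the calibration is good to about 2 mm. A picture is of the moment at which its call begins: read the wrist's pose just before it. camera_model takes no time and is no camera call.
- ctrl.close_job(): hands the job in; it is judged then, once.
The state is a dict: "time": time; "joint_positions": joint angles; "qd": joint speeds; "joint_torque": joint torques, N m; "position": TCP position; "tool_rot": TCP orientation; "ft_force": force on the tool from outside, world axes, zero at the start; "torque": the same for the moment, N m; "grip_width": opening from 0.0 (shut) to 1.0 (fully open); "grip_force": force on a finger pad.
Only numpy, scipy, OpenCV 4.12 (cv2) and the standard library are available. Lean on these libraries where they do the work, as an engineer would, in place of code of your own. Each camera call takes 0.05 s, during which the arm holds its last target. There are 200 camera calls.

## Working session

There is one attempt and no reset: what is moved stays moved. The work goes in short steps, Python scripts to look and compute and a tool call to move; the robot and the scene stay as the last step left them, time stands still between calls to the robot, and variables do not carry over. Pictures are saved under pics/ and viewed, at most 10 in all, crops included, and the job is handed in when it is done.

Besides the shell and the picture viewer there is one more tool, called after "Emit:" as name([rows], argument=value, ...), one row to a line, values as JSON. step_arm: Moves the arm, as the interface text tells. Its arguments: {"type":"object","properties":{"commands":{"type":"array"},"gripper":{"type":"number"},"force":{"type":"number"}},"required":["commands"]}

```bash
mkdir -p pics; python3 - <<'E'
from bench import ctrl
import cv2,numpy as np
s=ctrl.get_state();print({k:np.round(v,3).tolist() for k,v in s.items()})
for n in ("scene","side"):
    im=ctrl.get_image(n);cv2.imwrite(f"pics/{n}0.png",im[:,:,::-1])
    m=ctrl.camera_model(n);print(n,m)
print(ctrl.camera_model("wrist"))
E
```

```text
{'time': 0.0, 'joint_positions': [-1.112, 0.322, -0.07, 1.452, 0.023, 1.371, -0.057], 'qd': [-0.001, 0.001, 0.001, 0.0, 0.001, -0.0, -0.001], 'joint_torque': [-0.0, -49.129, -0.404, -31.253, -0.064, 0.044, 0.0], 'position': [0.279, 0.586, 0.235], 'tool_rot': [-0.693, -3.064, 0.003], 'ft_force': [0.441, -0.105, -0.252], 'torque': [-0.024, 0.015, 0.003], 'grip_force': 0.0, 'grip_width': 1.002}
scene {'fx': 406.09302281683154, 'fy': 406.09302281683154, 'cx': 286.2490743280546, 'cy': 214.76444186276646, 'R': array([[-0.8921466 , -0.45154304,  0.01353994],
       [-0.35853536,  0.68951429, -0.62930314],
       [ 0.27482147, -0.5662852 , -0.77704197]]), 't': array([0.44074684, 0.23082619, 0.730854  ])}
side {'fx': 404.8929548863053, 'fy': 404.8929548863053, 'cx': 274.7719762490415, 'cy': 208.90095701047508, 'R': array([[ 0.99602327, -0.08789481,  0.01456504],
       [-0.04775403, -0.66469892, -0.74558359],
       [ 0.0752143 ,  0.74192307, -0.66625293]]), 't': array([-0.54405473,  0.04554508,  0.89087563])}
{'fx': 333.45306317207957, 'fy': 333.45306317207957, 'cx': 285.921362363329, 'cy': 210.7477894698592, 'T_tool_cam': array([[ 4.49250583e-04, -9.62604602e-01, -2.70909910e-01,
         7.41075200e-02],
       [ 9.99999895e-01,  4.06713150e-04,  2.13157895e-04,
        -4.08688425e-04],
       [-9.50041479e-05, -2.70909977e-01,  9.62604683e-01,
        -1.47091139e-01],
       [ 0.00000000e+00,  0.00000000e+00,  0.00000000e+00,
         1.00000000e+00]])}
```

View pics/scene0.png

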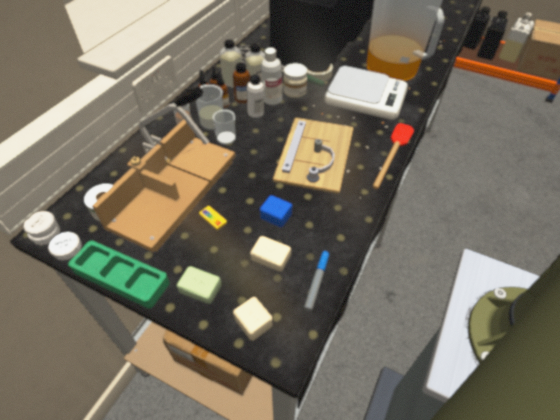

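View pics/side0.png

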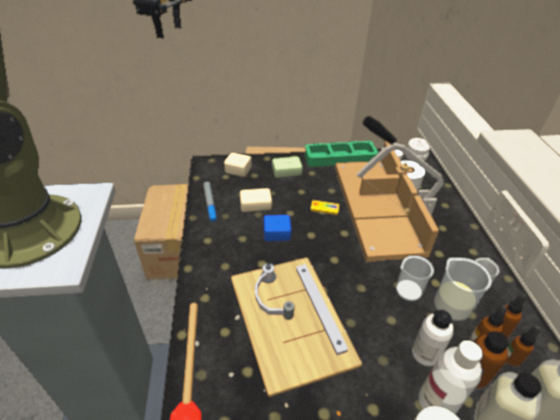

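Scene and side show the jig (scene ~(315,153), side ~(295,322)), and two cream bars: A at scene (271,252) / side (256,200), and B at scene (253,317) / side (238,164). B looks squarer and taller. Next I'll measure both.

```bash
cat > h.py <<'E'
from bench import ctrl
import cv2,numpy as np
from scipy.spatial.transform import Rotation as Ro
def P(n):
    m=ctrl.camera_model(n);K=np.array([[m['fx'],0,m['cx']],[0,m['fy'],m['cy']],[0,0,1.]])
    if n!='wrist': return K,np.array(m['R']),np.array(m['t'])
    s=ctrl.get_state();T=np.eye(4);T[:3,:3]=Ro.from_rotvec(s['tool_rot']).as_matrix();T[:3,3]=s['position']
    W=np.linalg.inv(T@m['T_tool_cam']);return K,W[:3,:3],W[:3,3]
def plane(c,uv,z):
    K,R,t=c;uv=np.atleast_2d(uv).astype(float);d=np.c_[uv,np.ones(len(uv))]@np.linalg.inv(K).T@R;o=-R.T@t
    return o+d*((z-o[2])/d[:,2])[:,None]
def tri(c1,a,c2,b):
    p=[c[0]@np.c_[c[1],c[2]] for c in(c1,c2)]
    X=cv2.triangulatePoints(p[0],p[1],np.atleast_2d(a).astype(float).T,np.atleast_2d(b).astype(float).T);return (X[:3]/X[3]).T
E
python3 - <<'E'
from h import *
S,D=P('scene'),P('side');np.set_printoptions(precision=4,suppress=True)
print(tri(S,[[291,119],[355,123],[343,190],[275,183],[318,146],[313,174]],D,[[359,363],[272,388],[232,277],[307,258],[289,305],[267,268]]))
print(plane(S,[[291,119],[355,123],[343,190],[275,183]],.015))
print(plane(D,[[359,363],[272,388],[232,277],[307,258]],.015))
print('bars',plane(S,[[271,250],[253,313]],.03),plane(D,[[256,198],[238,161]],.03))
a=cv2.imread('pics/scene0.png')[225:345,215:315];b=cv2.imread('pics/side0.png')[140:225,215:315]
cv2.imwrite('pics/c.png',np.hstack([cv2.resize(a,(400,480),interpolation=2),cv2.resize(cv2.copyMakeBorder(b,0,35,0,0,0),(400,480),interpolation=2)]))
E
```

```text
[[ 0.6583 -0.364   0.0063]
 [ 0.5008 -0.4054  0.0268]
 [ 0.4422 -0.1782  0.0134]
 [ 0.5966 -0.1336  0.004 ]
 [ 0.5445 -0.2663  0.0364]
 [ 0.5145 -0.1759  0.0324]]
[[ 0.6594 -0.3549  0.015 ]
 [ 0.4992 -0.4201  0.015 ]
 [ 0.4367 -0.1771  0.015 ]
 [ 0.5865 -0.1239  0.015 ]]
[[ 0.6502 -0.3701  0.015 ]
 [ 0.5065 -0.3992  0.015 ]
 [ 0.4473 -0.1784  0.015 ]
 [ 0.5992 -0.1412  0.015 ]]
bars [[0.5007 0.0554 0.03  ]
 [0.4652 0.1899 0.03  ]] [[0.5054 0.0365 0.03  ]
 [0.467  0.1873 0.03  ]]
```

View pics/c.png

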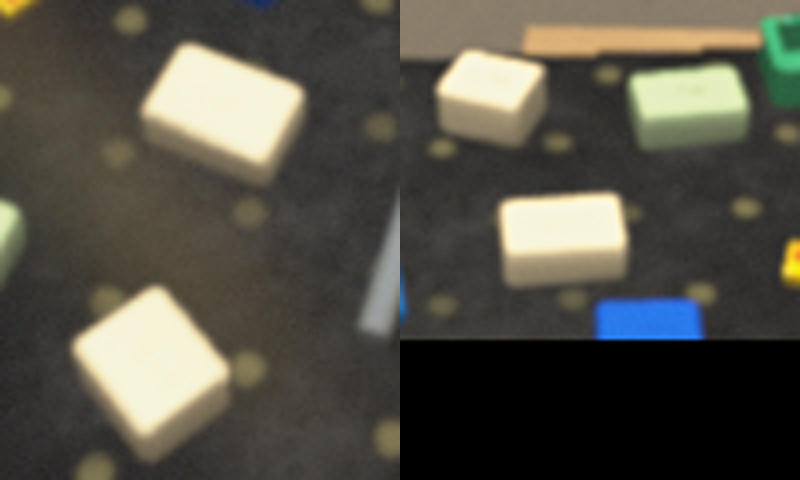

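Crop: B (lower left / side upper left) is clearly squarer and taller than A, so B is thick_bar. Its top corners are near side px (333,153), (351.5,157), (343,168), (324,163) in the crop frame offset. I'll get the yaw and the first move.

```bash
cat >> h.py <<'E'
np.set_printoptions(precision=4,suppress=True)
def go(xyz,yaw):
    """tool pointing down, tool x at world angle yaw(deg)"""
    s=ctrl.get_state();R=Ro.from_rotvec(s['tool_rot']);c,q=np.cos(np.radians(yaw)),np.sin(np.radians(yaw))
    G=Ro.from_matrix(np.array([[c,q,0],[q,-c,0],[0,0,-1]]));d=R.inv().apply(np.array(xyz)-s['position'])
    print('t',round(s['time'],2),'pos',s['position'],'travel',d,'turn',(R.inv()*G).as_rotvec(degrees=True))
E
python3 - <<'E'
from h import *
S,D=P('scene'),P('side')
s=np.array([[155,287],[228,373],[150,430],[74,350]])/4+[215,225]
d=np.array([[437,92],[472,52],[546,68],[512,112]]);d=(d-[400,0])/4+[215,140]
for p in (plane(S,s,.034),plane(D,d,.034)): print(p, p.mean(0)); e=np.diff(np.r_[p,p[:1]],axis=0); print(np.hypot(e[:,0],e[:,1]),np.degrees(np.arctan2(e[:,1],e[:,0])))
go([.466,.188,.16],180+15)
E
```

```text
[[0.4788 0.163  0.034 ]
 [0.4293 0.1848 0.034 ]
 [0.4468 0.2233 0.034 ]
 [0.4954 0.2065 0.034 ]] [0.4626 0.1944 0.034 ]
[0.0541 0.0423 0.0514 0.0466] [ 156.2556   65.4948  -19.0809 -110.9392]
[[0.4321 0.1751 0.034 ]
 [0.4548 0.2189 0.034 ]
 [0.5024 0.1972 0.034 ]
 [0.479  0.1503 0.034 ]] [0.467  0.1854 0.034 ]
[0.0493 0.0523 0.0524 0.053 ] [  62.6013  -24.4392 -116.5625  152.1563]
t 0.1 pos [0.2795 0.5863 0.2356] travel [-0.3397 -0.2792  0.0761] turn [ -0.0937  -0.0288 -40.4808]
```

Emit:
step_arm([
  {"travel":[-0.034,-0.028,0.008],"turn":[0,0,0]},
  {"travel":[-0.068,-0.056,0.016],"turn":[0,0,0]},
  {"travel":[-0.102,-0.084,0.024],"turn":[0,0,0]},
  {"travel":[-0.136,-0.112,0.032],"turn":[0,0,0]},
  {"travel":[-0.17,-0.14,0.04],"turn":[0,0,0]},
])

```text
time: 0.6
position: [0.3733, 0.3853, 0.1959]
tool_rot: [-0.693, -3.064, 0.001]
ft_force: [1.0, 0.4, 0.1]
grip_width: 0.999
grip_force: 0.0
```

Emit:
step_arm([
  {"travel":[-0.034,-0.028,0.008],"turn":[0,0,0]},
  {"travel":[-0.068,-0.056,0.016],"turn":[0,0,0]},
  {"travel":[-0.102,-0.084,0.024],"turn":[0,0,0]},
  {"travel":[-0.136,-0.112,0.032],"turn":[0,0,0]},
  {"travel":[-0.17,-0.14,0.036],"turn":[0,0,0]},
])

```text
time: 1.1
position: [0.466, 0.1857, 0.1596]
tool_rot: [-0.693, -3.063, 0.001]
ft_force: [0.6, -0.8, 0.5]
grip_width: 1.0
grip_force: 0.0
```

Emit:
step_arm([
  {"travel":[0,0,0],"turn":[0,0,0]},
  {"travel":[0,0,0],"turn":[0,0,0]},
])

```text
time: 1.3
position: [0.4662, 0.1867, 0.1602]
tool_rot: [-0.697, -3.062, 0.0]
ft_force: [0.4, -0.3, 0.3]
grip_width: 0.996
grip_force: 0.0
```

```bash
python3 - <<'E'
from h import *
go([.466,.188,.16],156)
c=P('wrist');im=ctrl.get_image('wrist')[:,:,::-1];cv2.imwrite('pics/w1.png',im)
E
```

```text
t 1.3 pos [0.4662 0.1867 0.1602] travel [0.0008 0.0011 0.0002] turn [-0.0122 -0.04   -1.657 ]
```

View pics/w1.png

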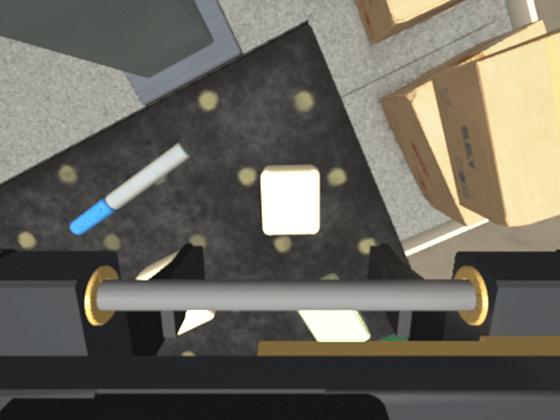

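The wrist view shows the thick bar upright at ~(290,202), top face cols 262-320, rows 171-235, nearly aligned with the tool; the gap between fingers is at ~col 286. I'll measure the top face and its height.

```bash
python3 - <<'E'
from h import *
im=cv2.imread('pics/w1.png');g=cv2.inRange(im[150:248,240:345],(215,225,225),(255,255,255))
cs=max(cv2.findContours(g,0,2)[0],key=cv2.contourArea);r=cv2.minAreaRect(cs);print(r)
b=cv2.boxPoints(r)+[240,150];c=P('wrist');
for z in(.034,):
    p=plane(c,b,z);e=np.diff(np.r_[p,p[:1]],axis=0);print(p.mean(0),np.hypot(e[:,0],e[:,1]),np.degrees(np.arctan2(e[:,1],e[:,0])))
d=np.array([[437,92],[472,52],[546,68],[512,112]]);d=((d-[400,0])/4+[215,140]).mean(0)
print('tri',tri(c,b.mean(0),P('side'),d))
m=p.mean(0);go([m[0],m[1],.015],156)
E
```

```text
((49.5, 52.0), (62.0, 57.0), 90.0)
[0.4631 0.1924 0.034 ] [0.047  0.0541 0.0495 0.0541] [  64.5312  -23.9779 -115.4712  153.3764]
tri [[0.4657 0.1924 0.0284]]
t 1.35 pos [0.4658 0.1881 0.1604] travel [0.0041 0.0027 0.1454] turn [ 0.0076 -0.0435 -1.4927]
```

Emit:
step_arm([
  {"travel":[0.002,0.002,0.03],"turn":[0,0,0]},
  {"travel":[0.004,0.003,0.06],"turn":[0,0,0]},
  {"travel":[0.004,0.003,0.09],"turn":[0,0,0]},
  {"travel":[0.004,0.003,0.12],"turn":[0,0,0]},
  {"travel":[0.004,0.003,0.142],"turn":[0,0,0]},
])

```text
time: 1.85
position: [0.4621, 0.1939, 0.0167]
tool_rot: [-0.687, -3.064, 0.001]
ft_force: [0.3, -0.2, -0.4]
grip_width: 1.004
grip_force: 0.0
```

Emit:
step_arm([
  {"travel":[0,0,0],"turn":[0,0,0]},
  {"travel":[0,0,0],"turn":[0,0,0]},
  {"travel":[0,0,0],"turn":[0,0,0]},
  {"travel":[0,0,0],"turn":[0,0,0]},
  {"travel":[0,0,0],"turn":[0,0,0]},
], gripper=0.3, force=20)

```text
time: 2.35
position: [0.4641, 0.1925, 0.0192]
tool_rot: [0.692, 3.064, 0.002]
ft_force: [-0.7, -0.1, 0.7]
grip_width: 0.633
grip_force: 0.0
```

Emit:
step_arm([
  {"travel":[0,0,0],"turn":[0,0,0]},
  {"travel":[0,0,0],"turn":[0,0,0]},
  {"travel":[0,0,0],"turn":[0,0,0]},
], gripper=0.3)

```text
time: 2.65
position: [0.4641, 0.1923, 0.0191]
tool_rot: [0.693, 3.064, 0.001]
ft_force: [0.0, 0.2, 4.6]
grip_width: 0.57
grip_force: 20.0
```

Emit:
step_arm([
  {"travel":[0,0,-0.02],"turn":[0,0,0]},
  {"travel":[0,0,-0.06],"turn":[0,0,0]},
  {"travel":[0,0,-0.105],"turn":[0,0,0]},
  {"travel":[0,0,-0.15],"turn":[0,0,0]},
  {"travel":[0,0,-0.18],"turn":[0,0,0]},
])

```text
time: 3.15
position: [0.4647, 0.1924, 0.2016]
tool_rot: [0.693, 3.062, 0.004]
ft_force: [-0.0, 1.0, -0.6]
grip_width: 0.569
grip_force: 20.0
```

```bash
python3 - <<'E'
from h import *
go([.578,-.262,.2],195)
E
```

```text
t 3.15 pos [0.4647 0.1924 0.2016] travel [-0.2979 -0.3613  0.0012] turn [  0.1218   0.1725 -40.5006]
```

Emit:
step_arm([
  {"travel":[-0.03,-0.036,0],"turn":[0,0,-8]},
  {"travel":[-0.06,-0.072,0],"turn":[0,0,-16]},
  {"travel":[-0.09,-0.108,0],"turn":[0,0,-24]},
  {"travel":[-0.12,-0.144,0],"turn":[0,0,-32]},
  {"travel":[-0.15,-0.18,0],"turn":[0,0,-40.5]},
])

```text
time: 3.65
position: [0.5179, -0.02, 0.1983]
tool_rot: [0.33, -3.124, -0.001]
ft_force: [0.1, 0.5, -0.9]
grip_width: 0.571
grip_force: 20.0
```

```bash
python3 - <<'E'
from h import *
go([.578,-.262,.2],195)
E
```

```text
t 3.65 pos [ 0.5179 -0.02    0.1983] travel [-0.0082 -0.2492 -0.0018] turn [ 0.0225 -0.0027 -2.9269]
```

Emit:
step_arm([
  {"travel":[-0.002,-0.045,0],"turn":[0,0,0]},
  {"travel":[-0.003,-0.09,0],"turn":[0,0,0]},
  {"travel":[-0.005,-0.135,0],"turn":[0,0,0]},
  {"travel":[-0.006,-0.18,0],"turn":[0,0,0]},
  {"travel":[-0.008,-0.22,0],"turn":[0,0,0]},
])

```text
time: 4.15
position: [0.5704, -0.2344, 0.198]
tool_rot: [0.321, -3.125, 0.0]
ft_force: [0.2, 1.4, -0.8]
grip_width: 0.568
grip_force: 20.0
```

Emit:
step_arm([
  {"travel":[0,-0.015,0],"turn":[0,0,0]},
  {"travel":[0,-0.02,0],"turn":[0,0,0]},
  {"travel":[0,-0.02,0],"turn":[0,0,0]},
  {"travel":[0,-0.02,0],"turn":[0,0,0]},
])

```text
time: 4.55
position: [0.5751, -0.2491, 0.1982]
tool_rot: [0.326, -3.124, -0.003]
ft_force: [0.2, 0.6, -0.5]
grip_width: 0.566
grip_force: 20.0
```

```bash
python3 - <<'E'
from h import *
go([.578,-.262,.2],195)
im=ctrl.get_image('wrist')[:,:,::-1];cv2.imwrite('pics/w2.png',im)
np.save('c2.npy',np.c_[P('wrist')[1],P('wrist')[2]])
E
```

```text
t 4.55 pos [ 0.5751 -0.2491  0.1982] travel [-0.0002 -0.0132 -0.0018] turn [ 0.1174  0.0041 -3.0773]
```

View pics/w2.png

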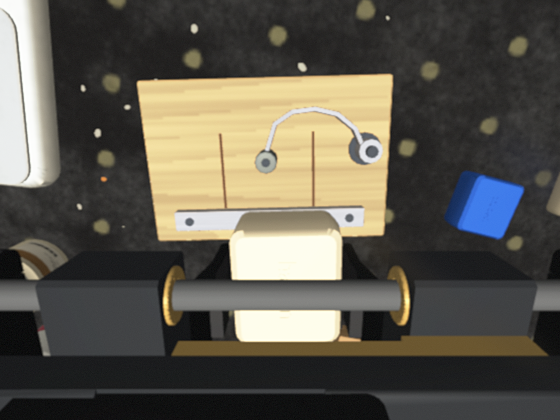

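Wrist view over the jig: board corners (138,82), (391,75), (384,236), (159,241); fence inner edge (176,212)-(363,207); lines at cols ~221-225 and 313; head top (265,161), post (370,150). The bar is held square in the gripper.

```bash
python3 - <<'E'
from h import *
c2=np.load('c2.npy');K,_,_=P('wrist');c=(K,c2[:,:3],c2[:,3]);D=P('side');S=P('scene')
def sh(n,p): print(n,p.tolist() if 0 else p)
b=plane(c,[[138,82],[391,75],[384,236],[159,241]],.015);sh('board',b);print('ctr',b.mean(0))
for i,j in((0,1),(3,2),(0,3),(1,2)): e=b[j]-b[i];print(np.hypot(*e[:2]),np.degrees(np.arctan2(e[1],e[0])))
f=plane(c,[[176,212],[363,207]],.027);sh('fence inner top',f);e=f[1]-f[0];print(np.hypot(*e[:2]),np.degrees(np.arctan2(e[1],e[0])))
l=plane(c,[[221,134],[225,208],[313,131],[313,207]],.015);sh('lines',l);print(np.degrees(np.arctan2(*(l[1]-l[0])[1::-1])),np.degrees(np.arctan2(*(l[3]-l[2])[1::-1])))
sh('head,post',plane(c,[[265,161],[370,150]],.049))
print('tri corners,head top w/ side',tri(c,[[138,82],[391,75],[384,236],[159,241],[265,161]],D,[[272,388],[232,277],[307,258],[359,363],[289,305]]))
# held bar bottom-end edge? near top/bottom edges rows 212 / cols 231..341
yaw=np.radians(192);s=ctrl.get_state();print(Ro.from_rotvec(s['tool_rot']).as_matrix()[:,0],s['position'])
E
```

```text
board [[ 0.5004 -0.4052  0.015 ]
 [ 0.4459 -0.1772  0.015 ]
 [ 0.5991 -0.1384  0.015 ]
 [ 0.6536 -0.3694  0.015 ]]
ctr [ 0.5497 -0.2725  0.015 ]
0.2344261725445689 103.45889819207244
0.2372769025460773 103.29424426468836
0.15733346296597764 13.156260106334624
0.1580260371123481 14.19084675250648
fence inner top [[ 0.614  -0.3523  0.027 ]
 [ 0.5706 -0.1721  0.027 ]]
0.18542690237795315 103.53693570348834
lines [[ 0.531  -0.3225  0.015 ]
 [ 0.6035 -0.3069  0.015 ]
 [ 0.5098 -0.2362  0.015 ]
 [ 0.5838 -0.2188  0.015 ]]
12.12085399441357 13.231103108125916
head,post [[ 0.5431 -0.2748  0.049 ]
 [ 0.5145 -0.1864  0.049 ]]
tri corners,head top w/ side [[ 0.5038 -0.4025  0.0228]
 [ 0.4465 -0.1771  0.0138]
 [ 0.6004 -0.1365  0.0096]
 [ 0.6515 -0.3696  0.0149]
 [ 0.5447 -0.2748  0.0497]]
[-0.9783 -0.207  -0.0003] [ 0.5751 -0.249   0.1983]
```

```bash
cat >> h.py <<'E'
def jig(x,z,y=0.,yaw=13.3):
    a=np.radians(yaw);go([.549+x*np.cos(a)-y*np.sin(a),-.2725+x*np.sin(a)+y*np.cos(a),z],180+yaw)
E
python3 -c "
from h import *
jig(.044,.11);jig(.044,.053)"
```

```text
t 4.6 pos [ 0.5751 -0.249   0.1983] travel [-0.0135 -0.0167  0.0883] turn [ 0.108   0.017  -1.3559]
t 4.6 pos [ 0.5751 -0.249   0.1983] travel [-0.0135 -0.0168  0.1453] turn [ 0.108   0.017  -1.3559]
```

Emit:
step_arm([
  {"travel":[-0.004,-0.005,0.02],"turn":[0,0,-0.5]},
  {"travel":[-0.009,-0.011,0.04],"turn":[0,0,-1]},
  {"travel":[-0.0135,-0.017,0.06],"turn":[0,0,-1.3]},
  {"travel":[-0.0135,-0.017,0.08],"turn":[0,0,-1.3]},
  {"travel":[-0.0135,-0.017,0.09],"turn":[0,0,-1.3]},
], gripper=0.3, force=35)

```text
time: 5.1
position: [0.591, -0.263, 0.1066]
tool_rot: [0.361, -3.119, -0.004]
ft_force: [-0.3, 0.1, -1.4]
grip_width: 0.568
grip_force: 35.0
```

Emit:
step_arm([
  {"travel":[0,0,0],"turn":[0,0,0]},
  {"travel":[0,0,0],"turn":[0,0,0]},
])

```text
time: 5.3
position: [0.592, -0.2648, 0.1093]
tool_rot: [-0.359, 3.12, 0.0]
ft_force: [0.3, 0.5, 0.0]
grip_width: 0.567
grip_force: 35.0
```

```bash
python3 - <<'E'
from h import *
jig(.044,.053)
a=ctrl.get_image('wrist')[:,:,::-1];b=ctrl.get_image('side')[:,:,::-1]
cv2.imwrite('pics/w3.png',np.hstack([cv2.resize(a[40:340,100:500],(400,300)),cv2.resize(b[220:400,180:420],(400,300),interpolation=2)]))
E
```

```text
t 5.3 pos [ 0.592  -0.2648  0.1093] travel [-0.0003  0.0024  0.0563] turn [ 0.0034  0.0605 -0.1646]
```

View pics/w3.png

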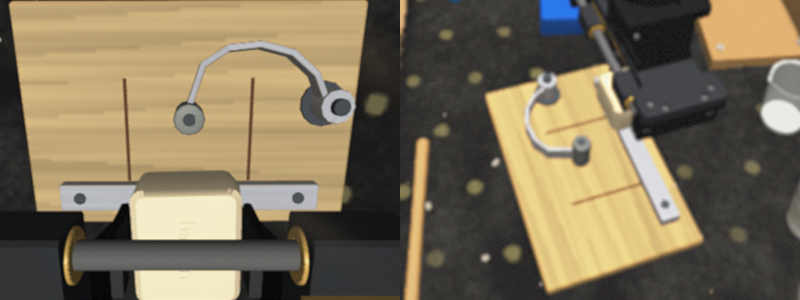

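The bar is centred on the head (cols 187 vs 189 in the crop) and beyond it, over the fence. I'll lower it to push height.

Emit:
step_arm([
  {"travel":[0,0.001,0.015],"turn":[0,0,0]},
  {"travel":[0,0.001,0.03],"turn":[0,0,0]},
  {"travel":[0,0.001,0.045],"turn":[0,0,0]},
  {"travel":[0,0.001,0.056],"turn":[0,0,0]},
  {"travel":[0,0.001,0.056],"turn":[0,0,0]},
])

```text
time: 5.9
position: [0.5895, -0.2637, 0.0495]
tool_rot: [0.357, -3.117, -0.003]
ft_force: [0.3, -0.4, -0.3]
grip_width: 0.563
grip_force: 35.0
```

```bash
python3 -c "
from h import *
jig(.011,.053)"
```

```text
t 5.9 pos [ 0.5895 -0.2637  0.0495] travel [ 0.0304  0.0006 -0.0033] turn [ 0.1515 -0.2351 -0.2359]
```

Emit:
step_arm([
  {"travel":[0.004,0,-0.002],"turn":[0,0,0]},
  {"travel":[0.011,0.0005,-0.002],"turn":[0,0,0]},
  {"travel":[0.018,0.0005,-0.002],"turn":[0,0,0]},
  {"travel":[0.025,0.0005,-0.002],"turn":[0,0,0]},
  {"travel":[0.031,0.0005,-0.002],"turn":[0,0,0]},
])

```text
time: 6.4
position: [0.5627, -0.2718, 0.0561]
tool_rot: [-0.357, 3.116, -0.003]
ft_force: [4.7, -1.4, -1.4]
grip_width: 0.564
grip_force: 34.9
```

Emit:
step_arm([
  {"travel":[0,0,0],"turn":[0,0,0]},
  {"travel":[0,0,0],"turn":[0,0,0]},
  {"travel":[0,0,0],"turn":[0,0,0]},
])

```text
time: 6.7
position: [0.5618, -0.271, 0.0553]
tool_rot: [-0.358, 3.119, -0.001]
ft_force: [3.9, -0.6, 0.9]
grip_width: 0.565
grip_force: 35.0
```

```bash
python3 - <<'E'
from h import *
jig(.011,.034)
a=ctrl.get_image('wrist')[:,:,::-1];b=ctrl.get_image('side')[:,:,::-1]
cv2.imwrite('pics/w4.png',np.hstack([cv2.resize(a[40:340,100:500],(400,300)),cv2.resize(b[240:360,220:380],(400,300),interpolation=2)]))
E
```

```text
t 6.7 pos [ 0.5618 -0.271   0.0553] travel [0.0019 0.0015 0.0213] turn [-0.0371  0.1059 -0.2088]
```

View pics/w4.png

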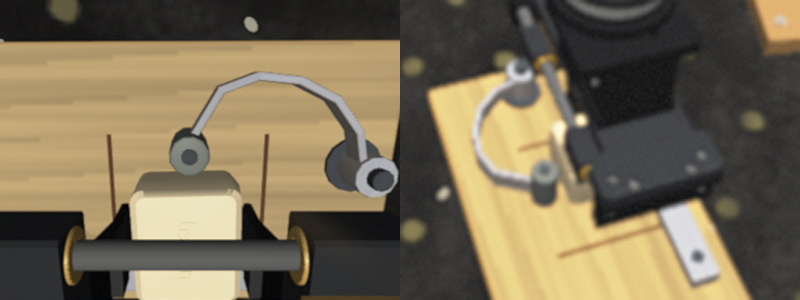

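The head is drawn back by the bar's end (about 4 N). I'll push 2.5 mm more for fence clearance, then lower.

Emit:
step_arm([
  {"travel":[0.0025,0.0015,0],"turn":[0,0,0]},
  {"travel":[0.0025,0.0015,0.005],"turn":[0,0,0]},
  {"travel":[0.0025,0.0015,0.01],"turn":[0,0,0]},
  {"travel":[0.0025,0.0015,0.015],"turn":[0,0,0]},
  {"travel":[0.0025,0.0015,0.015],"turn":[0,0,0]},
])

```text
time: 7.3
position: [0.5575, -0.2694, 0.0381]
tool_rot: [0.358, -3.119, -0.002]
ft_force: [4.7, 0.3, -2.2]
grip_width: 0.566
grip_force: 34.9
```

Emit:
step_arm([
  {"travel":[0,0,0],"turn":[0,0,0]},
  {"travel":[0,0,0],"turn":[0,0,0]},
])

```text
time: 7.5
position: [0.5576, -0.2694, 0.0387]
tool_rot: [0.358, -3.12, -0.002]
ft_force: [3.5, 1.3, -2.4]
grip_width: 0.566
grip_force: 34.9
```

```bash
python3 -c "
from h import *
jig(.011,.034);print(ctrl.get_state()['ft_force'])"
```

```text
t 7.5 pos [ 0.5576 -0.2694  0.0387] travel [-0.0019 -0.001   0.0047] turn [ 0.0894 -0.0703 -0.219 ]
[ 3.5388  1.3381 -2.4323]
```

Emit:
step_arm([
  {"travel":[0,0,0.0015],"turn":[0,0,0]},
  {"travel":[0,0,0.003],"turn":[0,0,0]},
  {"travel":[0,0,0.004],"turn":[0,0,0]},
  {"travel":[0,0,0.004],"turn":[0,0,0]},
])

```text
time: 7.9
position: [0.5585, -0.2703, 0.0358]
tool_rot: [-0.358, 3.121, -0.0]
ft_force: [3.6, 1.9, -0.3]
grip_width: 0.568
grip_force: 34.9
```

Emit:
step_arm([
  {"travel":[0,0,0.001],"turn":[0,0,0]},
  {"travel":[0,0,0.001],"turn":[0,0,0]},
  {"travel":[0,0,0.001],"turn":[0,0,0]},
])

```text
time: 8.2
position: [0.5582, -0.2704, 0.0346]
tool_rot: [-0.357, 3.121, -0.0]
ft_force: [3.9, 1.3, 1.0]
grip_width: 0.563
grip_force: 34.9
```

Emit:
step_arm([
  {"travel":[-0.001,0,0],"turn":[0,0,0]},
  {"travel":[-0.002,0,0],"turn":[0,0,0]},
  {"travel":[-0.003,0,0],"turn":[0,0,0]},
  {"travel":[-0.004,0,0],"turn":[0,0,0]},
  {"travel":[-0.004,0,0],"turn":[0,0,0]},
])

```text
time: 8.7
position: [0.5622, -0.2694, 0.0344]
tool_rot: [0.358, -3.121, 0.0]
ft_force: [3.2, 0.9, -0.7]
grip_width: 0.571
grip_force: 35.0
```

Emit:
step_arm([
  {"travel":[-0.001,0,0],"turn":[0,0,0]},
  {"travel":[-0.001,0,0],"turn":[0,0,0]},
  {"travel":[-0.001,0,0],"turn":[0,0,0]},
])

```text
time: 9.0
position: [0.563, -0.269, 0.0344]
tool_rot: [0.358, -3.121, -0.0]
ft_force: [4.2, -0.6, -0.7]
grip_width: 0.568
grip_force: 35.0
```

Emit:
step_arm([
  {"travel":[-0.0005,0,0.0005],"turn":[0,0,0]},
  {"travel":[-0.001,0,0.001],"turn":[0,0,0]},
  {"travel":[-0.0015,0,0.001],"turn":[0,0,0]},
  {"travel":[-0.0015,0,0.001],"turn":[0,0,0]},
])

```text
time: 9.4
position: [0.5639, -0.2688, 0.0341]
tool_rot: [0.357, -3.12, -0.001]
ft_force: [-0.2, -0.6, 7.0]
grip_width: 0.563
grip_force: 35.0
```

Fence and board contact are both felt. Releasing.

Emit:
step_arm([
  {"travel":[0,0,0],"turn":[0,0,0]},
  {"travel":[0,0,0],"turn":[0,0,0]},
  {"travel":[0,0,0],"turn":[0,0,0]},
  {"travel":[0,0,0],"turn":[0,0,0]},
  {"travel":[0,0,0],"turn":[0,0,0]},
], gripper=0.85)

```text
time: 9.9
position: [0.5641, -0.2685, 0.0332]
tool_rot: [0.357, -3.12, -0.001]
ft_force: [-0.1, 0.1, -0.6]
grip_width: 0.835
grip_force: 0.0
```

Emit:
step_arm([
  {"travel":[0,0,-0.005],"turn":[0,0,0]},
  {"travel":[0,0,-0.02],"turn":[0,0,0]},
  {"travel":[0,0,-0.045],"turn":[0,0,0]},
  {"travel":[0,0,-0.08],"turn":[0,0,0]},
  {"travel":[0,0,-0.12],"turn":[0,0,0]},
])

```text
time: 10.4
position: [0.5639, -0.2685, 0.1552]
tool_rot: [0.357, -3.12, -0.001]
ft_force: [1.3, 0.3, 0.6]
grip_width: 0.849
grip_force: 0.0
```

Emit:
step_arm([
  {"travel":[-0.01,0,-0.03],"turn":[0,0,0]},
  {"travel":[-0.02,0,-0.04],"turn":[0,0,0]},
  {"travel":[-0.02,0,-0.04],"turn":[0,0,0]},
  {"travel":[-0.02,0,-0.04],"turn":[0,0,0]},
])

```text
time: 10.8
position: [0.5835, -0.2641, 0.1937]
tool_rot: [0.358, -3.121, -0.0]
ft_force: [0.2, 0.1, -1.2]
grip_width: 0.849
grip_force: 0.0
```

```bash
python3 - <<'E'
from h import *
jig(.03,.2)
a=ctrl.get_image('wrist')[:,:,::-1];cv2.imwrite('pics/w5.png',a)
c=P('wrist');np.save('c5.npy',np.c_[c[1],c[2]])
E
```

```text
t 10.8 pos [ 0.5835 -0.2641  0.1937] travel [ 0.0055 -0.0003 -0.0063] turn [ 0.0144 -0.014  -0.2178]
```

View pics/w5.png

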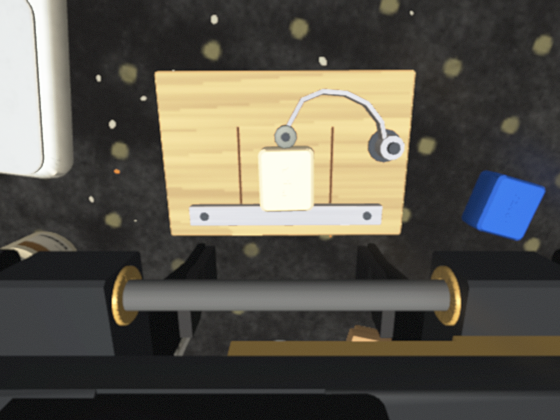

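The bar (258-314, 148-212) sits square between the lines (cols 240 and 332), against the fence, with the head (286,136) pressing its near end. The gripper is well clear, so I'm handing in.

```bash
python3 -c "
from bench import ctrl
print(ctrl.close_job())"
```

```text
the job is handed in; nothing more can be done
None
```

I loaded the thick cream bar into the jig and handed the job in after about 11 s of robot time. The last picture shows it square to the fence between the lines, with the arm's head pressing its near end and the gripper clear; no verdict came back on hand-in.

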